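# Clear the carriage and draw its pivot pin for inspection

### The arm

A 7-joint arm with a two-finger parallel gripper is mounted at the origin on the work surface. World frame = base frame: x ahead of the robot, y to its left, z up, the work surface at z = 0. Lengths are in mm, angles in rad, forces in N, time in s.
With the tool pointing down it reaches from about 400 to 875 mm from the base axis. Payload 19.3 kg.
Tool frame: the origin (TCP) lies at the very end of the fingers, on their centre line; the grasp point (between the pads) lies 19 mm behind it (grip_point_offset is the distance from the TCP to the grasp point, in mm); z points along the fingers, y is the line along which they close (so a half turn about z gives the same grasp; the last joint's range is limited). The gripper opens to 85 mm and grips with 20 to 120 N. Pads are 22 mm wide; open, the fingers measure 114 mm over their backs; the gripper's body (76 mm by 85 mm) begins 54 mm behind the grasp point. The pads swing forward as they close: fully open they stand 13 mm farther back than shut.
Start: joints at [-1.356, 0.521, -0.036, 1.599, 0.021, 1.021, -0.113], TCP at [175.622, 599.809, 231.291] pointing down, gripper open.
Joint ranges: [-2.91, 2.91], [-0.3, 2.13], [-1.5, 1.42], [0.17, 2.43], [-1.26, 4.41], [0.16, 1.93], [-2.52, 2.52]. Speed limits (rad/s): [1.89, 1.89, 2.39, 2.39, 3.01, 3.01, 3.01].

### API

Orientations are given as a rotation vector (axis times angle).
In Python, from cell import get_state, camera, finish_job, look_for, outline_of, spot_point, grip_point_offset gives the robot as it stands. The module is installed in compiled form; this text tells all that it offers.
- The arm moves only by the tool send_rows, never from a script. Its argument "rows" is a list of rows, each a list of 2 entries, a list of its own where there are three numbers: the shift along the tool's x, y, z in m, then the turn, a rotation vector about the tool's x, y, z in rad. A call has 1 to 12 rows; each row is the pose to reach, as a shift and turn from the pose commanded when the call began, along the tool's axes at that moment; what a row does not reach only later rows make up. A row lasts 1/8 s, in which the tool goes at most 62.5 mm and 10.7 degrees, less where a joint would pass 70% of its speed; a pose out of reach is approached as far as the arm can. A call with a gripper value outside its range is refused whole. "grip" is the opening, from 0 (shut) to 1 (fully open), set as the call begins (left out, the last holds). The fingers move at their own pace and stop on an object; "force" is the grip in N (left out, the last holds). Time passes only in rows, so rows that repeat a pose let the fingers close. It gives the time, the measured TCP pose, the force, the opening and the grip force at its end, in the units of the state.
- get_state(): the state, without advancing time (a new reading comes with each control period).
- camera(name): name is "side" or "top" or "wrist"; returns a dict with "pixels" (400x640x3 uint8, red, green, blue), "depth" (400x640 float32, mm along the optical axis (not along the pixel's ray), 0 where there is no reading), "mtx" (3x3 intrinsics, pixels), "position" and "orientation" of the camera in the world. Camera axes: x right, y down, z forward; pixel columns grow to the right and rows downward; lengths in mm; the calibration is good to about 2 mm. A picture is of the moment at which its call begins.
- finish_job(): hands the job in; it is judged then, once.
Trained networks look in the newest picture that a camera, given by its name, has taken for a name from the list of things; names that differ only in an ending like _2 or _b are one class to them, and where a whole thing is asked for, a point or a joint stands for the part that bears it (a point fixed in the world has none). Each returns a list of dicts, best first, with "confidence" (0 to 1); they miss things now and then, are a little off and sometimes report something else, mostly with a low value. They report only what shows in the picture. A call takes as long as a camera call. They do not tell look-alikes from the thing itself.
- look_for(camera, label): "at" ([x, y, z] in mm, in world coordinates, good to about 4 mm: the middle of the surface that is visible of it).
- outline_of(camera, label): "region" (400x640 bool, what is visible of it).
- spot_point(camera, label): "at" ([x, y, z] in mm, in world coordinates, good to about 4 mm: a listed point, or the origin of a listed thing).
The state is a dict: "time_s": time; "joints": joint angles; "joint_velocities": joint speeds; "joint_efforts": joint torques, N m; "ee_pos": TCP position; "eef_rot": TCP orientation; "force": force on the tool from outside, world axes, zero at the start; "ft_torque": the same for the moment, N m; "finger_gap": finger opening in mm; "grip_force": force on a finger pad.
Only numpy, scipy, OpenCV 4.12 (cv2) and the standard library are available. Lean on these libraries where they do the work, as an engineer would, in place of code of your own. Each camera call takes 0.05 s, during which the arm holds its last target. There are 200 camera calls.

### The job

Push the three loose steel chips off the top of the clamped carriage with the scraper block, without touching them with the fingers, and stand the scraper back on the bench. Then draw the long headed pivot pin out of its bore, turn it level, and finish still holding it level and motionless in the gripper, at least 20 cm above the bench. Leave the short dowel, the bumper and the two fittings where they are.

Things in the scene. Friction and masses are not known exactly. Their poses are not given: they have to be found in the camera images.
- carriage: fixed aluminium rodless carriage, a block 100 (its x) by 240 (its y) by 45 high with a flat top, on the bench; origin: centre of its underside, z up. The chips lie on the half toward -y, open on three sides. Two upright blind bores, 17 wide, 30 deep, open in the top at x = -28 and +28, y = +40. A toggle clamp holds its +y end
- clamp_pad (a point): centre of the toggle clamp's round pad (18 wide) where it bears on the carriage's top, at the carriage's x = 0, y = 107. The fixed steel clamp runs from y = 98 out over the +y end to y = 254, x within 35 at its foot and within 13 above, at most 90 above the bench
- chip1: dark steel chip, a flat open C-shaped curl about 20 across and 7 thick, lying flat on the carriage's top at the start; origin: centre of its underside
- chip2: dark steel chip, a flat open C-shaped curl about 20 across and 7 thick, lying flat on the carriage's top at the start; origin: centre of its underside
- chip3: dark steel chip, a flat open C-shaped curl about 20 across and 7 thick, lying flat on the carriage's top at the start; origin: centre of its underside
- scraper: scraper block, a wooden block with a steel foot strip: 110 long (its x), 22 thick (its y; the foot, the lowest 12, is 18 thick), 70 high, standing on the bench on its long foot; 0.15 kg; origin: centre of its underside, z up. It and the bumper may have their places swapped
- pin: long pivot pin of blackened steel, 100 long, about 0.17 kg: round shank 16 in diameter, flat round head 24 in diameter and 8 thick at its top end. It stands loose in one of the carriage's two bores, 30 deep, so that 70 shows above the carriage's top, head uppermost. Origin: centre of its lower end; z runs along the pin to the head
- pin_mid (a point): balance point of the pivot pin, on its axis 54 from its lower end (24 above the carriage's top while seated)
- dowel: short headless dowel of blackened steel, 16 in diameter, 46 long, in the other bore, 16 showing above the carriage; stays there. Origin: centre of its lower end
- bumper: orange polyurethane bumper, a waisted round 40 in diameter, 34 high, on the bench; stays there. Origin: centre of its underside
- fitting1: brass push-in fitting with hexagon, 21 across, 35 high, standing on the bench, nearer the robot than the carriage; stays there. Origin: centre of its underside
- fitting2: brass push-in fitting like the other, beyond the carriage; stays there. Origin: centre of its underside
Things that resemble listed ones, but are neither listed nor needed, are in the scene too. Leave any red look-alike of the pin alone. Of the things that look like the scraper, the larger one is meant.

How it is judged (in metres and radians):
On the way, in this order (a step that is already met when the one before it is completed fails the run):
1. the three chips are off the carriage, the pivot pin still seated in its bore (height (world z) of each of chip1, chip2, chip3, pin below 0.03 m and angle between pin's own z axis and vertical below 0.15 rad), for 0.1 s.
2. the scraper stands on the bench, let go, the pivot pin still seated (height (world z) of scraper below 0.012 m and angle between scraper's own z axis and vertical below 0.2 rad and contact force between scraper and the fingers below 0.1 N and height (world z) of pin below 0.03 m), for 0.1 s.
3. the pivot pin is drawn clear of its bore in the gripper (height (world z) of pin above 0.05 m and contact force between pin and the fingers above 0.5 N), for 0.1 s.
At the end, for the whole second after the job is handed in: Pivot pin held still by the fingers alone, level within 17 degrees, balance point over 200 mm above the bench; chips off the carriage (below 30 mm); scraper upright on the bench (within 12 mm and 0.2 rad); dowel, bumper and fittings within 30 mm of their starts (height (world z) of each of chip1, chip2, chip3 below 0.03 m and height (world z) of scraper below 0.012 m and angle between scraper's own z axis and vertical below 0.2 rad and height (world z) of pin_mid above 0.2 m and angle between pin's own z axis and vertical between 1.27 and 1.87 rad and contact force between pin and the fingers above 0.5 N and contact force between pin and carriage below 0.1 N and linear speed of pin below 0.03 m/s and angular speed of pin below 0.3 rad/s and distance of each of dowel, bumper, fitting1, fitting2 from where it was at the start of the episode below 0.03 m); the arm keeps its last pose, push and grip.
It fails at once if the fingers push a chip (contact force between any of chip1, chip2, chip3 and the fingers above 1 N).
It fails at once if the dowel, the bumper or a fitting is moved from its place (distance of any of dowel, bumper, fitting1, fitting2 from where it was at the start of the episode above 0.03 m).
It also fails if it takes over 64 s, if anything falls off the work surface, if the arm or the gripper's body presses on something with over 40 N, if the wrist force passes 120 N, or if a joint passes its speed limit or range.

## Working session

There is one attempt and no reset: what is moved stays moved. The work goes in short steps, Python scripts to look and compute and a tool call to move; the robot and the scene stay as the last step left them, time stands still between calls to the robot, and variables do not carry over. Pictures are saved under pics/ and viewed, at most 10 in all, crops included, and the job is handed in when it is done.

Besides the shell and the picture viewer there is one more tool, called after "Request:" as name(argument=value, ...), one argument or row to a line, values as JSON. send_rows: Moves the arm, as the interface text tells. Its arguments: {"type":"object","properties":{"rows":{"type":"array"},"grip":{"type":"number"},"force":{"type":"number"}},"required":["rows"]}

```bash
mkdir -p pics
cat > h.py <<'E'
import numpy as np,cv2
from scipy.spatial.transform import Rotation as R
from cell import *
def cam(n):
    c=camera(n); o=np.array(c["orientation"],float)
    c["R"]=o if o.shape==(3,3) else (R.from_rotvec(o).as_matrix() if o.size==3 else R.from_quat(o).as_matrix())
    return c
def world(c):
    v,u=np.mgrid[:400,:640]; K=np.array(c["mtx"]); d=c["depth"]
    p=np.stack([(u-K[0,2])/K[0,0]*d,(v-K[1,2])/K[1,1]*d,d],-1)
    return p@c["R"].T+np.array(c["position"])
def pix(c,P):
    K=np.array(c["mtx"]); q=c["R"].T@(np.array(P)-np.array(c["position"])); q=K@q; return q[:2]/q[2]
def save(c,f,crop=None,s=1):
    im=c["pixels"][:,:,::-1]
    if crop: im=im[crop[1]:crop[3],crop[0]:crop[2]]
    cv2.imwrite("pics/"+f,cv2.resize(im,None,fx=s,fy=s,interpolation=cv2.INTER_CUBIC))
E
python3 - <<'E'
from h import *
print(grip_point_offset, get_state())
for n in ("top","side"):
    c=cam(n); save(c,n+"0.png",s=1.25); print(n,c["orientation"],c["position"],np.array(c["mtx"]).tolist())
    for l in ("carriage","clamp_pad","chip1","scraper","pin","dowel","bumper","fitting1"):
        for r in look_for(n,l)[:4]: print(l,np.round(r["at"]),round(r["confidence"],2),np.round(pix(c,r["at"])))
E
```

```text
18.700000000000003 {'time_s': 0.0, 'joints': array([-1.35620523,  0.5220167 , -0.03633722,  1.59999646,  0.02121293,
        1.02112664, -0.11282438]), 'joint_velocities': array([ 0.00088108, -0.00212546,  0.00025543, -0.00087341, -0.00049096,
        0.00149001, -0.00110076]), 'joint_efforts': array([ 4.67824466e-04, -9.27097321e+01,  1.98117033e+00, -3.69937670e+01,
        1.80091598e-02,  8.25404510e-03, -1.45510739e-05]), 'ee_pos': array([175.53589264, 599.48583935, 230.72809826]), 'eef_rot': array([-4.45857790e-01, -3.10971697e+00,  1.82090511e-03]), 'force': array([-0.25742781,  0.20522928,  0.57211303]), 'ft_torque': array([0.02974058, 0.01506851, 0.01917412]), 'grip_force': 0.0, 'finger_gap': 85.58986102908605}
top [-2.15613208  2.21008297 -0.09845755] [ 457.22051894  -31.81926351 1086.87881822] [[419.0391971174497, 0.0, 320.35438368203256], [0.0, 419.0391971174497, 206.6247706721441], [0.0, 0.0, 1.0]]
carriage [565.  59.  50.] 0.96 [280. 198.]
clamp_pad [568.  60.  43.] 0.66 [280. 198.]
chip1 [523. -20.  52.] 0.59 [312. 215.]
chip1 [574. -56.  50.] 0.59 [326. 194.]
scraper 
[... 198 characters left out ...]
4.]
fitting1 [377. 224.  31.] 0.58 [215. 276.]
fitting1 [565.  57.  49.] 0.54 [281. 198.]
side [-0.05074089  2.70123674 -1.57965996] [500.14514095 765.88360255 539.43717183] [[375.6798296684485, 0.0, 325.5784872704778], [0.0, 375.6798296684485, 198.31425455015656], [0.0, 0.0, 1.0]]
carriage [571. 133.  45.] 0.91 [301. 255.]
clamp_pad [572. 132.  48.] 0.95 [300. 253.]
scraper [ 481. -381.   40.] 0.69 [342. 160.]
scraper [ 441. -276.   42.] 0.65 [356. 174.]
pin [432.  84.  62.] 0.78 [366. 236.]
pin [538.  85.  93.] 0.73 [318. 224.]
pin [435.  16.  84.] 0.66 [363. 212.]
dowel [596.  71.  54.] 0.54 [292. 234.]
bumper [ 600. -263.   28.] 0.57 [303. 178.]
fitting1 [704.  93.  15.] 0.55 [244. 253.]
```

View pics/top0.png

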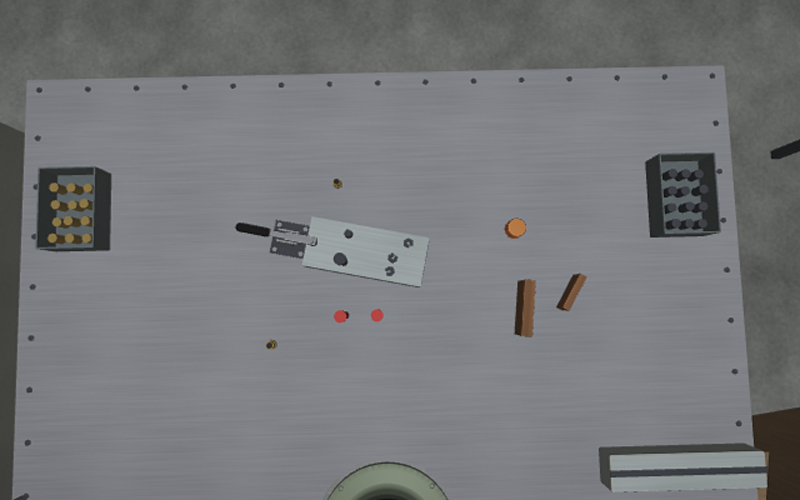

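View pics/side0.png

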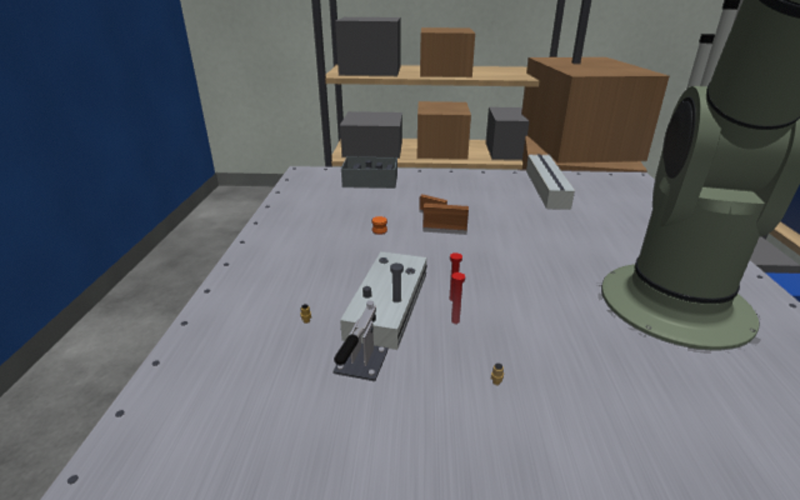

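Top view (800 px wide): the carriage is centred near (366,252), with the clamp on its left. The chips are at (408,243), (392,258) and (390,271). The pin's dark head is at (340,259) and the dowel at (348,233).

Candidates:
- **Scraper:** large block (525,307) or small block (571,292). I choose the larger one.
- **Pin:** dark (340,259), or red look-alikes (341,316) and (377,315). I choose the dark one in the carriage.

The bumper is at (516,228) and the fittings at (337,183) and (271,344).

```bash
cat >> h.py <<'E'
def rect(w,m):
    m=cv2.morphologyEx(m.astype(np.uint8),cv2.MORPH_OPEN,np.ones((2,2),np.uint8))
    n,l,s,ce=cv2.connectedComponentsWithStats(m); out=[]
    for i in range(1,n):
        if s[i,4]>25: out.append((s[i,4],np.round(ce[i]),cv2.minAreaRect(w[l==i][:,:2].astype(np.float32)),np.round(np.median(w[l==i][:,2]),1)))
    return out
E
python3 - <<'E'
from h import *
c=cam("top"); w=world(c); z=w[...,2]
x,y=w[...,0],w[...,1]
reg=(x>350)&(x<750)&(y>-420)&(y<300)
for a,b in ((36,50),(50.5,58),(58.5,66),(66,80),(80,125)):
    print(a,b)
    for r in rect(w,reg&(z>a)&(z<b)): print(r)
print("bench z",np.median(z[(x>600)&(x<650)&(y>-200)&(y<-100)]))
d=c["pixels"].astype(int).sum(2)<240
for r in rect(w,d&reg&(x>470)&(x<650)&(y>-80)&(y<100)): print("dark",r)
save(c,"crop1.png",(200,130,500,300),2.6)
E
```

```text
36 50
(np.int32(3533), array([294., 202.]), ((542.1403198242188, 29.92413330078125), (246.07777404785156, 140.5596923828125), 78.03887176513672), np.float64(44.7))
(np.int32(76), array([455., 242.]), ((444.6789855957031, -380.4339904785156), (32.13862609863281, 33.6662712097168), 57.495933532714844), np.float64(48.4))
50.5 58
58.5 66
66 80
(np.int32(187), array([231., 190.]), ((543.9942016601562, 93.72116088867188), (303.0997619628906, 35.92803192138672), 62.107749938964844), np.float64(69.9))
(np.int32(394), array([423., 246.]), ((429.7598876953125, -179.42140197753906), (112.23820495605469, 292.72271728515625), 2.3339076042175293), np.float64(69.4))
80 125
(np.int32(151), array([201., 184.]), ((604.9791870117188, 253.7095184326172), (80.22883605957031, 14.758557319641113), 77.8563232421875), np.float64(83.3))
(np.int32(82), array([273., 208.]), ((538.9736328125, 71.95011138916016), (19.51584815979004, 24.337108612060547), 52.753997802734375), np.float64(114.0))
(np.int32(84), array([273., 254.]), ((428.07061767578125, 78.2380142211914), (18.341083526611328, 33.55982971191406), 44.4
[... 164 characters left out ...]
674805), np.float64(99.7))
bench z -0.17003906775948963
dark (np.int32(31), array([279., 188.]), ((592.4849853515625, 58.9295768737793), (11.427350044250488, 10.532563209533691), 86.99627685546875), np.float64(58.3))
dark (np.int32(29), array([327., 195.]), ((571.3388061523438, -58.49414825439453), (15.097548484802246, 14.293157577514648), 88.4447250366211), np.float64(51.0))
dark (np.int32(80), array([273., 208.]), ((538.4990234375, 73.13375854492188), (21.507871627807617, 18.958724975585938), 61.93901062011719), np.float64(113.9))
dark (np.int32(26), array([314., 207.]), ((542.0216674804688, -26.64348602294922), (12.42047119140625, 14.952293395996094), 88.54747009277344), np.float64(49.1))
```

View pics/crop1.png

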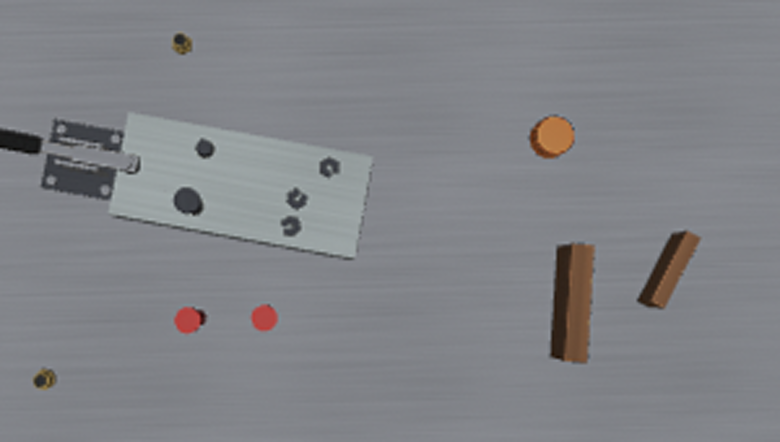

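The crop confirms the choices: the large block at (573,303) is the scraper and the dark pin is in the carriage at (188,201), with its head. The chips are at (330,167), (297,198) and (290,226).

```bash
cat >> h.py <<'E'
def down(a):  # tool pointing down, tool y axis along world angle a (deg)
    a=np.radians(a); y=np.array([np.cos(a),np.sin(a),0]); z=np.array([0,0,-1.]); return np.c_[np.cross(y,z),y,z]
def rel(p,Rm=None):
    s=get_state(); R0=R.from_rotvec(s["eef_rot"]).as_matrix()
    if Rm is None: Rm=R0
    print("pos",np.round(s["ee_pos"],1),"axes x,y:",np.round(R0[:,0],3),np.round(R0[:,1],3),"-> shift(m)",np.round(R0.T@(np.array(p)-s["ee_pos"])/1000,4),"turn",np.round(R.from_matrix(R0.T@Rm).as_rotvec(),4))
E
python3 - <<'E'
from h import *
c=cam("top"); w=world(c); z=w[...,2]; x,y=w[...,0],w[...,1]
def er(m): 
    m=m.astype(np.uint8); return m>0
s=(z>67)&(z<73)&(x>370)&(x<510)&(y>-300)&(y<-240)
k=cv2.connectedComponentsWithStats(s.astype(np.uint8)); i=1+np.argmax(k[2][1:,4]); s=k[1]==i
r=cv2.minAreaRect(w[s][:,:2].astype(np.float32)); print("scraper top",r,s.sum())
p=w[s][:,:2]; m=p.mean(0); v=np.linalg.svd(p-m)[2][0]; print(m,v,np.degrees(np.arctan2(v[1],v[0])))
q=(z>42)&(z<48)&(x>470)&(x<660)&(y>-120)&(y<190)
q&=(np.hypot(x-539,y-72)>25)
hull=cv2.minAreaRect(w[cv2.erode(q.astype(np.uint8),np.ones((2,2)))>0][:,:2].astype(np.float32)); print("carriage",hull)
rel([500,200,260]); rel([440,-275,260],down(92))
E
```

```text
scraper top ((439.4144287109375, -285.625732421875), (22.408184051513672, 107.8543930053711), 83.89603424072266) 367
[ 439.17628865 -285.0453366 ] [-0.99400493  0.10933526] 173.72300219009165
carriage ((558.329345703125, 27.271888732910156), (237.1737518310547, 97.27497863769531), 78.36802673339844)
pos [175.6 599.8 231.3] axes x,y: [-0.96   0.281  0.   ] [ 0.281  0.96  -0.   ] -> shift(m) [-0.4237 -0.2926 -0.0287] turn [0. 0. 0.]
pos [175.6 599.8 231.3] axes x,y: [-0.96   0.281  0.   ] [ 0.281  0.96  -0.   ] -> shift(m) [-0.4995 -0.7653 -0.0287] turn [-1.000e-04 -0.000e+00 -3.197e-01]
```

Request:
send_rows(
  rows=[
    [[-0.42,-0.29,-0.03],[0,0,-0.176]],
    [[-0.42,-0.29,-0.03],[0,0,-0.176]],
    [[-0.42,-0.29,-0.03],[0,0,-0.176]],
    [[-0.42,-0.29,-0.03],[0,0,-0.176]],
    [[-0.42,-0.29,-0.03],[0,0,-0.176]],
    [[-0.42,-0.29,-0.03],[0,0,-0.176]],
    [[-0.42,-0.29,-0.03],[0,0,-0.176]],
    [[-0.5,-0.775,0.0],[0,0,-0.176]],
    [[-0.5,-0.775,0.0],[0,0,-0.176]],
    [[-0.5,-0.775,0.0],[0,0,-0.176]],
    [[-0.5,-0.775,0.0],[0,0,-0.176]],
    [[-0.5,-0.775,0.0],[0,0,-0.176]],
  ],
  grip=1,
)

```text
time_s: 2.5
ee_pos: [443.1, -53.3, 242.5]
eef_rot: [0.17, 3.136, 0.0]
force: [1.0, 0.2, 0.2]
finger_gap: 85.1
grip_force: 0.0
```

Run:
```python
from h import *
print(get_state()["joints"]); rel([439.3,-285.3,200],down(83.8))
```

```text
[-0.17755795  0.22350467  0.19414099  2.04287785 -0.05571367  0.87904941
  1.50956649]
pos [443.1 -53.3 242.5] axes x,y: [-0.994  0.108 -0.001] [0.108 0.994 0.   ] -> shift(m) [-0.0213 -0.231   0.0425] turn [ 0.0002  0.001  -0.0004]
```

Request:
send_rows(
  rows=[
    [[-0.021,-0.231,0.042],[0,0,0]],
    [[-0.021,-0.231,0.042],[0,0,0]],
    [[-0.021,-0.231,0.042],[0,0,0]],
    [[-0.021,-0.231,0.042],[0,0,0]],
    [[-0.021,-0.231,0.042],[0,0,0]],
    [[-0.021,-0.231,0.042],[0,0,0]],
  ],
)

```text
time_s: 3.25
ee_pos: [439.1, -282.8, 200.2]
eef_rot: [-0.171, -3.137, -0.001]
force: [-0.0, -0.2, 0.2]
finger_gap: 85.5
grip_force: 0.0
```

Run:
```python
from h import *
s=get_state(); print(s["joints"],s["ee_pos"])
c=cam("wrist"); w=world(c); z=w[...,2]; save(c,"w1.png")
m=(z>64)&(z<76)&(w[...,0]>360)&(w[...,0]<520)
for r in rect(w,m): print(r)
rel([439.3,-285.3,32])
```

```text
[ 0.24944934  0.41144453  0.27625549  1.91281851 -0.14777649  0.83711428
  2.06504531] [ 439.10004837 -282.84942098  200.21214329]
(np.int32(2446), array([319., 189.]), ((443.84375, -283.78570556640625), (25.862422943115234, 171.802734375), 82.87989044189453), np.float64(70.3))
(np.int32(210), array([625., 154.]), ((449.30316162109375, 36.35301971435547), (86.35547637939453, 14.255908012390137), 62.876564025878906), np.float64(71.3))
pos [ 439.4 -282.4  200.4] axes x,y: [-0.994  0.108 -0.   ] [0.108 0.994 0.   ] -> shift(m) [-0.0002 -0.003   0.1684] turn [0. 0. 0.]
```

View pics/w1.png

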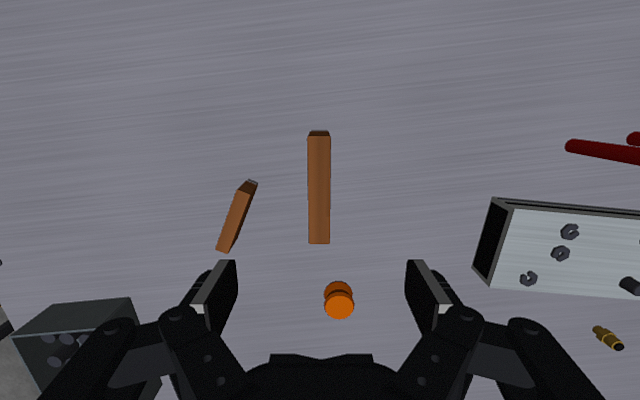

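Wrist view: the scraper top at (319,188) is centred between the fingers and aligned. The small decoy at (237,217) is close to the left finger, so I narrow the opening before going down.

Request:
send_rows(
  rows=[
    [[0,-0.003,0.06],[0,0,0]],
    [[0,-0.003,0.1],[0,0,0]],
    [[0,-0.003,0.1],[0,0,0]],
    [[0,-0.003,0.14],[0,0,0]],
    [[0,-0.003,0.168],[0,0,0]],
    [[0,-0.003,0.168],[0,0,0]],
    [[0,-0.003,0.168],[0,0,0]],
  ],
  grip=0.65,
)

```text
time_s: 4.18
ee_pos: [439.8, -286.6, 34.3]
eef_rot: [0.17, 3.135, -0.001]
force: [0.9, 0.7, 0.9]
finger_gap: 55.3
grip_force: 0.0
```

Request:
send_rows(
  rows=[
    [[0,0,0],[0,0,0]],
    [[0,0,0],[0,0,0]],
    [[0,0,0],[0,0,0]],
    [[0,0,0],[0,0,0]],
    [[0,0,0],[0,0,0]],
    [[0,0,0],[0,0,0]],
  ],
  grip=0,
  force=60,
)

```text
time_s: 4.92
ee_pos: [439.3, -286.4, 33.2]
eef_rot: [0.171, 3.136, -0.0]
force: [-1.5, 1.7, 13.7]
finger_gap: 21.7
grip_force: 59.9
```

Request:
send_rows(
  rows=[
    [[0,0,-0.05],[0,0,0]],
    [[0,0,-0.1],[0,0,0]],
    [[0,0,-0.15],[0,0,0]],
    [[0,0,-0.15],[0,0,0]],
  ],
)

```text
time_s: 5.42
ee_pos: [440.1, -287.1, 185.9]
eef_rot: [0.171, 3.131, -0.003]
force: [-0.2, -0.6, -1.6]
finger_gap: 21.2
grip_force: 59.2
```

Run:
```python
from h import *
s=get_state(); print(s["force"],s["finger_gap"],s["grip_force"],s["joints"])
c=cam("side");save(c,"s1.png",(250,80,550,280),2)
a=np.radians(78.4); cc=np.array([558.3,27.3]); ya=np.array([np.cos(a),np.sin(a)])
for t in (-20,-30,-140): print(t,cc+t*ya)
p=cc-18*ya
rel([p[0],p[1],150],down(78.4))
```

```text
[-0.17081231 -0.56463429 -1.58178218] 21.23826515742331 59.20562267303467 [ 0.2526215   0.43432461  0.28257696  1.92389451 -0.16526215  0.79953297
  2.08696938]
-20 [554.27844158   7.70849501]
-30 [552.26766237  -2.08725749]
-140 [ 530.14909104 -109.84053494]
pos [ 439.4 -286.5  183.9] axes x,y: [-0.994  0.109 -0.003] [ 0.109  0.994 -0.001] -> shift(m) [-0.0824  0.3069  0.0339] turn [-0.0006  0.003   0.0937]
```

View pics/s1.png

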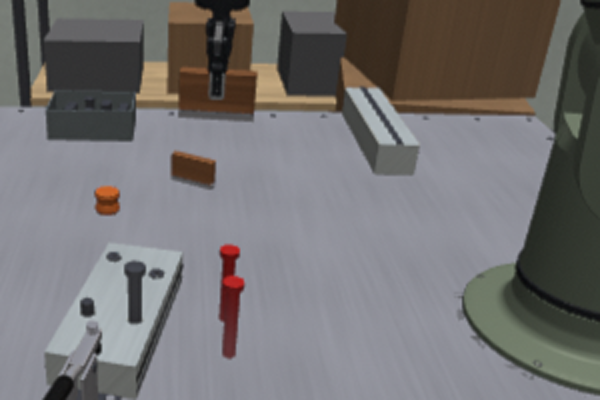

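Side view: the scraper is held upright and clear above the bench; the pin and dowel are seated.

Request:
send_rows(
  rows=[
    [[-0.082,0.307,0.0],[0,0,0.094]],
    [[-0.082,0.307,0.0],[0,0,0.094]],
    [[-0.082,0.307,0.0],[0,0,0.094]],
    [[-0.082,0.307,0.0],[0,0,0.094]],
    [[-0.082,0.307,0.0],[0,0,0.094]],
    [[-0.082,0.307,0.0],[0,0,0.094]],
    [[-0.082,0.307,0.0],[0,0,0.094]],
    [[-0.082,0.307,0.034],[0,0,0.094]],
    [[-0.082,0.307,0.06],[0,0,0.094]],
    [[-0.082,0.307,0.06],[0,0,0.094]],
    [[-0.082,0.307,0.06],[0,0,0.094]],
  ],
)

```text
time_s: 6.85
ee_pos: [553.8, 9.0, 123.1]
eef_rot: [0.32, 3.125, -0.0]
force: [-0.0, -1.0, -0.7]
finger_gap: 21.4
grip_force: 59.3
```

Run:
```python
from h import *
c=cam("side");save(c,"s2.png",(230,180,450,340),3.5)
s=get_state(); print(s["force"],s["finger_gap"],s["joints"])
a=np.radians(78.4); cc=np.array([558.3,27.3]); ya=np.array([np.cos(a),np.sin(a)])
p=cc-18*ya
rel([p[0],p[1],80],down(78.4))
p=cc-145*ya
rel([p[0],p[1],80],down(78.4))
```

```text
[ 0.08785869 -0.18073346 -0.80830936] 21.7616905609244 [-0.29494727  0.5668544   0.23774617  1.89335779 -0.19676647  0.70263524
  1.42447107]
pos [554.    9.3 123.3] axes x,y: [-0.979  0.202 -0.001] [0.202 0.979 0.   ] -> shift(m) [-0.0005  0.0005  0.0433] turn [ 0.0002  0.0012 -0.0014]
pos [554.    9.3 123.3] axes x,y: [-0.979  0.202 -0.001] [0.202 0.979 0.   ] -> shift(m) [-0.0007 -0.1265  0.0433] turn [ 0.0002  0.0012 -0.0014]
```

View pics/s2.png

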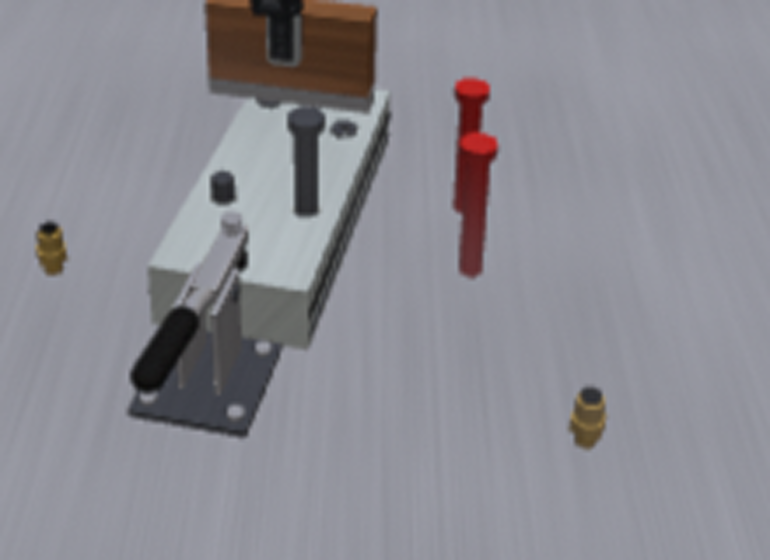

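Side view: the scraper hangs level at (290,50), parallel to the carriage edge, between the pin (305,160) and the chips (chip visible at (343,128)). Next I lower it and push.

Request:
send_rows(
  rows=[
    [[0,0,0.025],[0,0,0]],
    [[0,0,0.043],[0,0,0]],
    [[0,0,0.043],[0,0,0]],
    [[0,0,0.043],[0,0,0]],
  ],
)

```text
time_s: 7.4
ee_pos: [553.8, 9.9, 79.5]
eef_rot: [0.318, 3.125, -0.0]
force: [-0.1, -0.4, -1.0]
finger_gap: 21.7
grip_force: 60.3
```

Request:
send_rows(
  rows=[
    [[0,-0.01,0],[0,0,0]],
    [[0,-0.022,0],[0,0,0]],
    [[0,-0.034,0],[0,0,0]],
    [[0,-0.046,0],[0,0,0]],
    [[0,-0.058,0],[0,0,0]],
    [[0,-0.07,0],[0,0,0]],
    [[0,-0.082,0],[0,0,0]],
    [[0,-0.094,0],[0,0,0]],
    [[0,-0.106,0],[0,0,0]],
    [[0,-0.118,0],[0,0,0]],
    [[0,-0.13,0],[0,0,0]],
    [[0,-0.13,0],[0,0,0]],
  ],
)

```text
time_s: 8.9
ee_pos: [527.2, -118.4, 79.3]
eef_rot: [-0.32, -3.125, 0.0]
force: [-0.3, 0.6, -0.8]
finger_gap: 21.0
grip_force: 60.4
```

Run:
```python
from h import *
s=get_state(); print(s["force"],s["finger_gap"])
c=cam("side"); w=world(c)
for l in ("chip1",):
  for n in ("side","top"):
    c=cam(n)
    for r in look_for(n,l)[:5]: print(n,np.round(r["at"]),round(r["confidence"],2),np.round(pix(c,r["at"])))
c=cam("top");save(c,"t2.png",(240,140,460,300),3.5)
rel([439.3,-285.3,180],down(83.8))
```

```text
[-0.32407586  0.5956024  -0.81357825] 20.973680624756565
pos [ 527.6 -116.9   79.2] axes x,y: [-0.98   0.201  0.   ] [0.201 0.98  0.   ] -> shift(m) [ 0.0527 -0.1827 -0.1008] turn [ 0.0001 -0.     -0.0939]
```

View pics/t2.png

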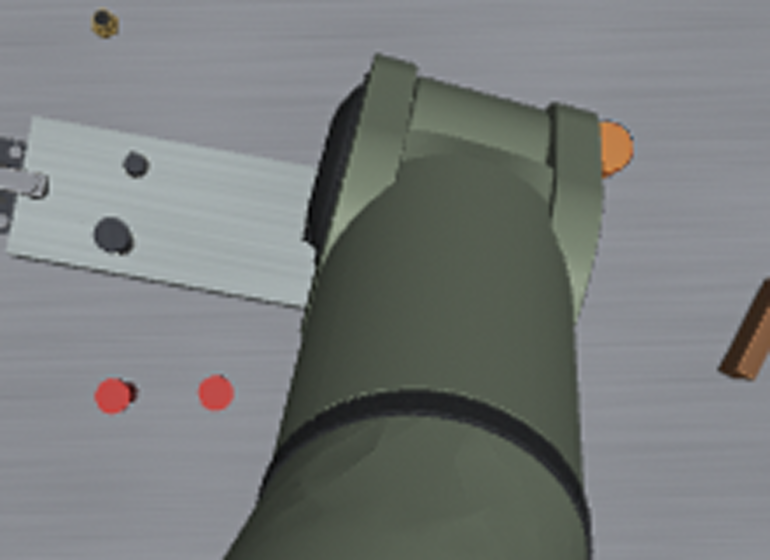

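Top view: no chips remain on the visible top of the carriage; the pin (113,235) and dowel (135,164) are undisturbed. Next I lift the scraper and take it back.

Request:
send_rows(
  rows=[
    [[0,0,-0.05],[0,0,0]],
    [[0,0,-0.1],[0,0,0]],
    [[0.053,-0.183,-0.1],[0,0,-0.094]],
    [[0.053,-0.183,-0.1],[0,0,-0.094]],
    [[0.053,-0.183,-0.1],[0,0,-0.094]],
    [[0.053,-0.183,-0.1],[0,0,-0.094]],
    [[0.053,-0.183,-0.1],[0,0,-0.094]],
    [[0.053,-0.183,-0.1],[0,0,-0.094]],
  ],
)

```text
time_s: 10.2
ee_pos: [439.4, -284.7, 179.2]
eef_rot: [0.168, 3.137, 0.001]
force: [-0.9, -0.5, -1.2]
finger_gap: 21.4
grip_force: 60.5
```

Run:
```python
from h import *
c=cam("top"); w=world(c); z=w[...,2]; x,y=w[...,0],w[...,1]
for r in look_for("top","chip1")[:5]: print(np.round(r["at"]),round(r["confidence"],2),np.round(pix(c,r["at"])))
d=(c["pixels"].astype(int).sum(2)<260)&(x>400)&(x<680)&(y>-250)&(y<100)&(z<70)
m=cv2.connectedComponentsWithStats(d.astype(np.uint8))
for i in range(1,m[0]):
    if m[2][i,4]>8: print(m[2][i,4],np.round(m[3][i]),np.round(np.median(w[m[1]==i],0)))
save(c,"t3.png",(240,140,460,300),3.5)
rel([439.3,-285.3,33.5],down(83.8))
```

```text
32 [278. 187.] [593.  62.  61.]
55 [348. 207.] [ 543. -113.    6.]
31 [343. 225.] [500. -99.   6.]
9 [277. 251.] [436.  69.  28.]
pos [ 439.4 -284.8  179.2] axes x,y: [-0.994  0.107 -0.   ] [0.107 0.994 0.   ] -> shift(m) [-0.     -0.0005  0.1457] turn [0.0003 0.     0.0014]
```

View pics/t3.png

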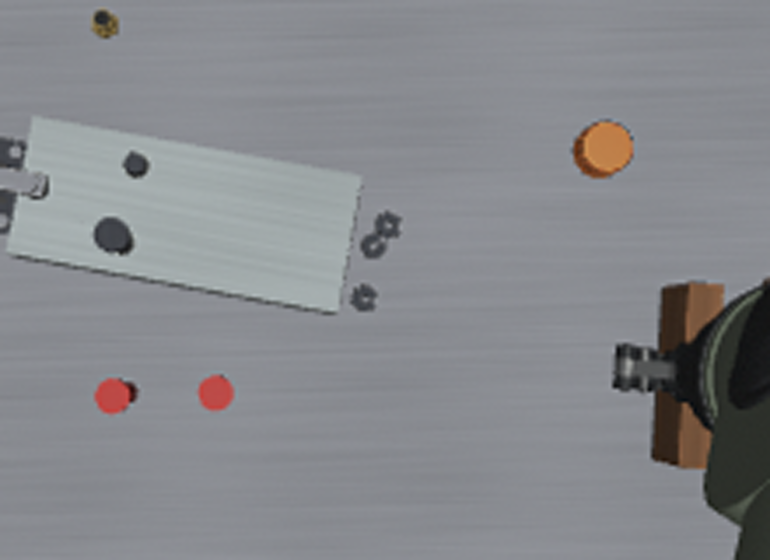

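All three chips lie on the bench at (388,224), (373,245) and (364,297). Now I set the scraper down.

Request:
send_rows(
  rows=[
    [[0,0,0.05],[0,0,0]],
    [[0,0,0.1],[0,0,0]],
    [[0,0,0.13],[0,0,0]],
    [[0,0,0.14],[0,0,0]],
    [[0,0,0.145],[0,0,0]],
    [[0,0,0.146],[0,0,0]],
    [[0,0,0.146],[0,0,0]],
  ],
)

```text
time_s: 11.18
ee_pos: [439.1, -286.1, 34.1]
eef_rot: [0.171, 3.136, -0.001]
force: [-0.2, 0.4, -0.9]
finger_gap: 21.1
grip_force: 60.5
```

Request:
send_rows(
  rows=[
    [[0,0,0],[0,0,0]],
    [[0,0,0],[0,0,0]],
    [[0,0,0],[0,0,0]],
    [[0,0,0],[0,0,0]],
    [[0,0,0],[0,0,0]],
  ],
  grip=0.6,
)

```text
time_s: 11.8
ee_pos: [438.7, -285.9, 33.3]
eef_rot: [-0.171, -3.137, 0.0]
force: [0.5, 0.3, -0.2]
finger_gap: 51.2
grip_force: 0.0
```

Request:
send_rows(
  rows=[
    [[0,0,-0.03],[0,0,0]],
    [[0,0,-0.08],[0,0,0]],
    [[0,0,-0.14],[0,0,0]],
    [[0,0,-0.2],[0,0,0]],
    [[0,0,-0.22],[0,0,0]],
  ],
)

```text
time_s: 12.42
ee_pos: [439.4, -286.5, 256.8]
eef_rot: [0.171, 3.133, -0.002]
force: [0.2, 0.0, 0.0]
finger_gap: 51.9
grip_force: 0.0
```

Run:
```python
from h import *
c=cam("wrist"); w=world(c); z=w[...,2]
m=(z>60)&(z<76)&(w[...,0]>360)&(w[...,0]<520)&(w[...,1]>-330)&(w[...,1]<-230)
for r in rect(w,m): print(r)
print(get_state()["joints"]); rel([539,72.5,250],down(78.4)); rel([539,72.5,250],down(-11.6))
```

```text
(np.int32(1770), array([322., 175.]), ((441.12939453125, -284.4586486816406), (24.90593719482422, 166.4193115234375), 83.11444091796875), np.float64(70.2))
[ 0.24193768  0.33983736  0.28836379  1.84771565 -0.11646478  0.96484169
  2.04242895]
pos [ 439.8 -286.6  257.7] axes x,y: [-0.994  0.109 -0.005] [ 0.109  0.994 -0.001] -> shift(m) [-0.0595  0.3678  0.0074] turn [-0.0012  0.0053  0.0934]
pos [ 439.8 -286.6  257.7] axes x,y: [-0.994  0.109 -0.005] [ 0.109  0.994 -0.001] -> shift(m) [-0.0595  0.3678  0.0074] turn [0.0033 0.0052 1.6642]
```

The scraper stands upright (top at 70 mm) and is released. Next I move over the pin.

Request:
send_rows(
  rows=[
    [[-0.06,0.368,0.007],[0,0,0.093]],
    [[-0.06,0.368,0.007],[0,0,0.093]],
    [[-0.06,0.368,0.007],[0,0,0.093]],
    [[-0.06,0.368,0.007],[0,0,0.093]],
    [[-0.06,0.368,0.007],[0,0,0.093]],
    [[-0.06,0.368,0.007],[0,0,0.093]],
    [[-0.06,0.368,0.007],[0,0,0.093]],
    [[-0.06,0.368,0.007],[0,0,0.093]],
    [[-0.06,0.368,0.007],[0,0,0.093]],
  ],
  grip=0.55,
)

```text
time_s: 13.6
ee_pos: [538.1, 72.1, 246.2]
eef_rot: [-0.319, -3.125, 0.001]
force: [0.9, -0.3, -0.1]
finger_gap: 46.8
grip_force: 0.0
```

Run:
```python
from h import *
s=get_state(); print(s["joints"],s["ee_pos"],s["finger_gap"])
c=cam("wrist"); w=world(c); z=w[...,2]; save(c,"w2.png")
m=(z>108)&(z<120)&(abs(w[...,0]-539)<30)&(abs(w[...,1]-72)<30)
for r in rect(w,m): print(r)
u=(m).astype(np.uint8); print(cv2.minEnclosingCircle(w[m&(z>112)][:,:2].astype(np.float32)))
```

```text
[-0.37360871  0.37863031  0.1734841   1.80815197 -0.07745655  0.96161028
  1.19943304] [538.12387689  72.11298676 246.22909405] 46.812195810242315
(np.int32(476), array([324., 194.]), ((517.6478271484375, 77.84861755371094), (24.650184631347656, 119.5787353515625), 83.70599365234375), np.float64(115.3))
((540.2364501953125, 73.59971618652344), 12.02798843383789)
```

View pics/w2.png

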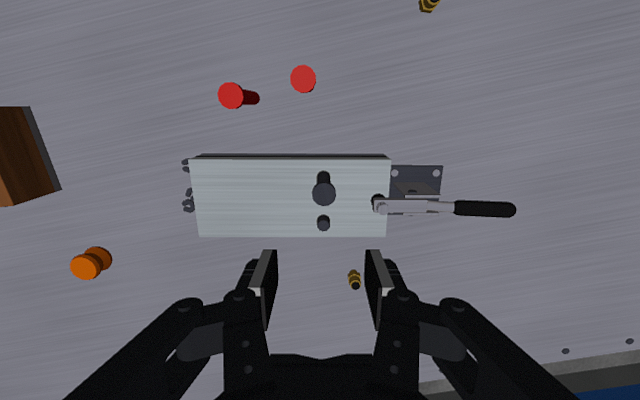

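Wrist view: the pin head at (324,192) lies between the fingers, with the dowel at (323,223) and clamp pad at (378,203) clear of them. I descend around the pin.

Request:
send_rows(
  rows=[
    [[-0.002,0.002,0.04],[0,0,0]],
    [[-0.002,0.002,0.08],[0,0,0]],
    [[-0.002,0.002,0.11],[0,0,0]],
    [[-0.002,0.002,0.14],[0,0,0]],
    [[-0.002,0.002,0.17],[0,0,0]],
    [[-0.002,0.002,0.19],[0,0,0]],
    [[-0.002,0.002,0.193],[0,0,0]],
    [[-0.002,0.002,0.193],[0,0,0]],
  ],
)

```text
time_s: 14.65
ee_pos: [540.9, 74.5, 53.8]
eef_rot: [0.318, 3.125, -0.0]
force: [-0.0, -0.8, 1.6]
finger_gap: 47.2
grip_force: 0.0
```

Request:
send_rows(
  rows=[
    [[0,0,0],[0,0,0]],
    [[0,0,0],[0,0,0]],
    [[0,0,0],[0,0,0]],
    [[0,0,0],[0,0,0]],
    [[0,0,0],[0,0,0]],
    [[0,0,0],[0,0,0]],
  ],
  grip=0,
  force=80,
)

```text
time_s: 15.4
ee_pos: [541.4, 75.0, 54.3]
eef_rot: [0.316, 3.124, 0.001]
force: [-0.7, -1.8, 9.9]
finger_gap: 14.3
grip_force: 74.5
```

Request:
send_rows(
  rows=[
    [[0,0,-0.008],[0,0,0]],
    [[0,0,-0.016],[0,0,0]],
    [[0,0,-0.028],[0,0,0]],
    [[0,0,-0.045],[0,0,0]],
    [[0,0,-0.07],[0,0,0]],
    [[0,0,-0.1],[0,0,0]],
    [[0,0,-0.15],[0,0,0]],
    [[0,0,-0.2],[0,0,0]],
    [[0,0,-0.25],[0,0,0]],
    [[0,0,-0.3],[0,0,0]],
    [[0,0,-0.3],[0,0,0]],
  ],
)

```text
time_s: 16.77
ee_pos: [541.3, 75.1, 357.6]
eef_rot: [0.316, 3.12, 0.004]
force: [0.9, -0.1, -3.0]
finger_gap: 14.0
grip_force: 74.6
```

Run:
```python
from h import *
s=get_state(); print(s["joints"],s["ee_pos"],s["finger_gap"],s["grip_force"],s["force"])
R0=R.from_rotvec(s["eef_rot"]).as_matrix()
for n in("side",):
  c=cam(n)
  for l in ("pin","dowel"):
    for r in look_for(n,l)[:4]: print(l,np.round(r["at"]),round(r["confidence"],2))
z=np.array([1,0,0.]); y=np.array([0,1.,0]); G=np.c_[np.cross(y,z),y,z]
print(R.from_matrix(R0.T@G).as_rotvec(), R0.T@np.array([0.15,-0.03,0.08]))
# keep azimuth of tool y
y=R0[:,1]; z=np.cross([0,0,1.],y)*-1; print(z); G=np.c_[np.cross(y,z),y,z]; print(R.from_matrix(R0.T@G).as_rotvec())
```

```text
[-0.3973352   0.28149673  0.19599584  1.64864746 -0.05859503  1.21106548
  1.18035951] [541.30901012  75.06706009 357.62455929] 13.980962773015882 74.6109889447689 [ 0.92499961 -0.05995952 -2.95787147]
pin [433.  87.  63.] 0.88
pin [439.  12.  81.] 0.75
pin [538.  85. 344.] 0.47
dowel [593.  70.  55.] 0.46
[-0.15640324 -1.55942274 -0.16037852] [-0.15338827  0.00093159 -0.07919072]
[ 0.97968728 -0.20050779 -0.        ]
[ 3.55278020e-18 -1.56552463e+00  9.63073476e-18]
```

The pin is out and held. Now I tilt the tool outward in two stages.

Request:
send_rows(
  rows=[
    [[-0.03,0,-0.01],[0,-0.15,0]],
    [[-0.06,0,-0.02],[0,-0.3,0]],
    [[-0.09,0,-0.03],[0,-0.45,0]],
    [[-0.11,0,-0.04],[0,-0.6,0]],
    [[-0.13,0,-0.04],[0,-0.75,0]],
    [[-0.13,0,-0.04],[0,-0.8,0]],
    [[-0.13,0,-0.04],[0,-0.8,0]],
  ],
)

```text
time_s: 17.8
ee_pos: [666.9, 49.5, 391.5]
eef_rot: [0.234, 2.335, -0.101]
force: [1.0, 1.3, -0.7]
finger_gap: 14.2
grip_force: 74.6
```

Run:
```python
from h import *
s=get_state(); R0=R.from_rotvec(s["eef_rot"]).as_matrix(); print(s["joints"],s["ee_pos"],s["finger_gap"],s["grip_force"],R0[:,2])
print("outward100",R0.T@[.098,-.02,0],"up100",R0.T@[0,0,.1])
```

```text
[-0.7171781   0.17031384  0.4237828   1.98013406  0.82233743  0.41327471
  0.38084001] [666.8604896   49.47134278 391.45129688] 14.175766388476463 74.62619125843048 [ 0.70069109 -0.14390738 -0.69880087]
outward100 [-6.98940698e-02 -8.24071820e-05  7.15458749e-02] up100 [-0.07153131 -0.00021182 -0.06988009]
```

Request:
send_rows(
  rows=[
    [[-0.047,0,0.024],[0,-0.05,0]],
    [[-0.094,0,0.048],[0,-0.15,0]],
    [[-0.141,0,0.072],[0,-0.3,0]],
    [[-0.141,0,0.072],[0,-0.45,0]],
    [[-0.141,0,0.072],[0,-0.6,0]],
    [[-0.141,0,0.072],[0,-0.75,0]],
    [[-0.141,0,0.072],[0,-0.77,0]],
    [[-0.141,0,0.072],[0,-0.77,0]],
  ],
)

```text
time_s: 18.8
ee_pos: [815.5, 18.6, 445.9]
eef_rot: [0.182, 1.649, -0.181]
force: [1.3, -3.4, -1.1]
finger_gap: 14.4
grip_force: 74.7
```

Run:
```python
from h import *
s=get_state(); R0=R.from_rotvec(s["eef_rot"]).as_matrix(); print(s["joints"],s["ee_pos"],s["finger_gap"],s["grip_force"],R0[:,2])
```

```text
[-0.55009427  0.47769285  0.33160574  2.00358277  2.49454867  0.8287405
 -1.30153017] [815.52093588  18.64419208 445.87608738] 14.363149089407822 74.73502211272717 [ 0.97035009 -0.22627057 -0.08498434]
```

Request:
send_rows(
  rows=[
    [[0,0,0],[0,0,0]],
    [[0,0,0],[0,0,0]],
    [[0,0,0],[0,0,0]],
    [[0,0,0],[0,0,0]],
    [[0,0,0],[0,0,0]],
    [[0,0,0],[0,0,0]],
  ],
)

```text
time_s: 19.55
ee_pos: [814.8, 18.2, 444.3]
eef_rot: [0.182, 1.656, -0.183]
force: [0.3, -0.2, -2.1]
finger_gap: 14.2
grip_force: 74.7
```

Run:
```python
from h import *
s=get_state(); R0=R.from_rotvec(s["eef_rot"]).as_matrix(); print(s["ee_pos"],s["finger_gap"],s["grip_force"],R0[:,2],np.abs(s["joint_velocities"]).max())
c=cam("side"); w=world(c); u,v=np.round(pix(c,s["ee_pos"])).astype(int); print(u,v)
save(c,"s9.png",(max(0,u-130),max(0,v-70),u+130,v+130),3)
c=cam("top")
for l in("scraper","bumper","fitting1","dowel"):
  for r in look_for("top",l)[:3]: print(l,np.round(r["at"]),round(r["confidence"],2))
```

```text
[814.8144945   18.21154552 444.27960655] 14.193263335629428 74.72839124500751 [ 0.96945726 -0.22723235 -0.09229347] 0.003908154729491541
172 44
scraper [ 441. -283.   67.] 0.6
scraper [ 469. -379.   52.] 0.59
scraper [798.  19. 450.] 0.42
bumper [ 598. -275.   28.] 0.45
```

View pics/s9.png

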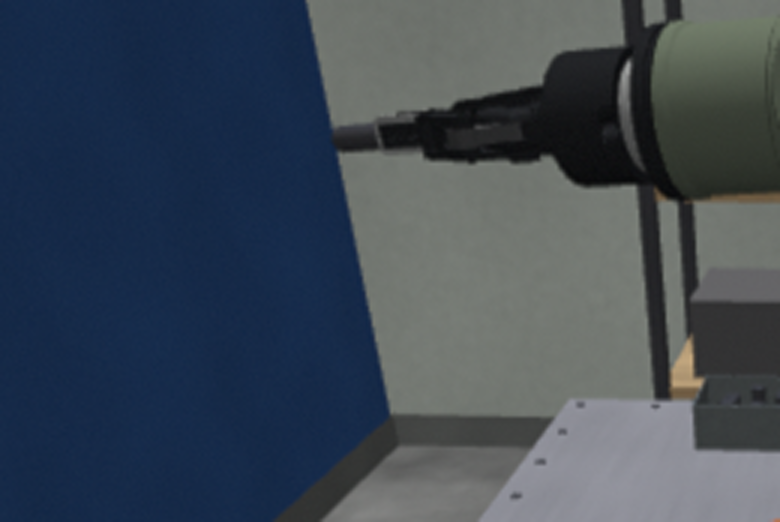

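Side view: the pin's shank at (355,137) sticks out of the fingers in line with the tool, about 5° from level and motionless at about 445 mm. The scraper and bumper are in place, so I hand in.

```bash
python3 -c "
from cell import finish_job; print(finish_job())"
```

```text
the job is handed in; nothing more can be done
None
```

I handed the job in at about 20 s of the 64 s limit, but the hand-in returned no verdict. All three chips are on the bench, the scraper stands released where it started, and the gripper holds the pin motionless, about 5° off level (17° allowed) and about 445 mm up. The bumper was still in place and the dowel was seated when last seen; the last check did not detect the fittings, but the arm never went near them.

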